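# Arm the shutter interlock under its push-latch cover

### The arm

A 6-joint arm with a two-finger parallel gripper is mounted at the origin on a cart in front of the work surface, level with it; the furniture and walls round the work are solid. World frame = base frame: x ahead of the robot, y to its left, z up, the work surface at z = 0. Lengths are in m, angles in degrees, forces in N, time in s.
With the tool pointing down it reaches from about 0.4 to 0.825 m from the base axis. Payload 7 kg.
Tool frame: the origin (TCP) lies midway between the tips of the shut fingers; the grasp point (between the pads) lies r.tcp_to_grasp behind it (r.tcp_to_grasp is the distance from the TCP to the grasp point, in m); x points along the fingers, y is the direction in which the jaws open and shut, and the axes are right-handed (so a half turn about x gives the same grasp; the last joint's range is limited). The gripper opens to 88 mm and grips with 3 to 60 N. Pads are 19 mm wide; open, the fingers measure 130 mm over their backs; the gripper's body (78 mm by 193 mm) begins 47 mm behind the grasp point.
Start: joints at [-58.722, 20.546, 0.682, 0, -70.136, -16.507], TCP at [0.172, -0.653, 0.227] pointing down, gripper open.
Joint ranges: [-176.03, 176.03], [-82.01, 121.73], [-58.28, 71.71], [-173.87, 95.51], [-174.79, -0.11], [-173.66, 173.66]. Speed limits (degrees/s): [136.94, 136.94, 172.46, 180, 180, 180].

### API

Orientations are given as [roll, pitch, yaw] about the fixed x, y, z axes, in that order (R = Rz(yaw) Ry(pitch) Rx(roll)).
In Python, from plant import r gives the robot as it stands.
- The arm moves only by the tool carry_out, never from a script. Its argument "moves" is a list of rows, each a list of 7 numbers: the shift along the world's x, y, z in mm, then the turn, a rotation vector about the world's x, y, z in rad, then the opening in per cent of the stroke, from 0 (shut) to 100 (fully open). In form: [[x, y, z, wx, wy, wz, claw], ...]. A call has 1 to 5 rows; each row is the pose to reach, as a shift and turn from the pose commanded when the call began; what a row does not reach only later rows make up. A row lasts 1/10 s, in which the tool goes at most 50 mm and 8.59 degrees, less where a joint would pass 70% of its speed; a pose out of reach is approached as far as the arm can. A call with a gripper value outside its range is refused whole. The fingers move at their own pace and stop on an object; "squeeze" is the grip in N (left out, the last holds). Time passes only in rows, so rows that repeat a pose let the fingers close. It gives the time, the measured TCP pose, the force and the opening at its end, in the units of the state.
- r.get_state(): the state, without advancing time (a new reading comes with each control period).
- r.capture(name): name is "side" or "top" or "wrist"; returns the picture (384x512x3 uint8, blue, green, red); there is no depth.
- r.camera_params(name): a dict with "K" (3x3 intrinsics, pixels), "rvec" (rotation vector, rad) and "tvec" (3), from world to camera coordinates, as OpenCV has them. Camera axes: x right, y down, z forward; pixel columns grow to the right and rows downward; lengths in m; the calibration is good to about 2 mm. A picture is of the moment at which its call begins: read the wrist's pose just before it. camera_params takes no time and is no camera call; for the wrist camera it gives the pose at the moment of the call.
- r.close_job(): hands the job in, once; it reports no verdict.
The state is a dict: "time_s": time; "joints": joint angles; "qd": joint speeds; "joint_torque": joint torques, N m; "tcp_pos": TCP position; "eef_rot": TCP orientation; "contact_force": force on the tool from outside, world axes, zero at the start; "moment": the same for the moment, N m; "gripper_width": finger opening in m.
Only numpy, scipy, OpenCV 4.12 (cv2) and the standard library are available. Lean on these libraries where they do the work, as an engineer would, in place of code of your own. Each camera call takes 0.05 s, during which the arm holds its last target. There are 200 camera calls.

### The job

Arm the laser shutter at the white interlock box: press the white mark on its blue cover right in and let go so that it springs open, push the green button inside fully in (it stays in), then swing the cover back down and press it in once more so that it stays latched shut when you let go. Work with the fingertips only: pinch or lift nothing, and leave the lens mount, the vial and the steel post beside the box where they stand.

Things in the scene. Friction and masses are not known exactly. Their poses are not given: they have to be found in the camera images.
- interlock: White interlock box, screwed down, 150 (x) x 112 (y) x 55 mm high; side lugs reach y = +-71. Origin: centre of its underside; x points from the front (latch) to the rear (hinge), y left, z up. Side walls 55 mm high, 6 thick, front wall 42 high, rear wall 50 high. Under the cover is a recess, x = -69 to +64, 100 mm wide, floor at z = 20 mm.
- latch_top (a point): Centre of the top of the black latch housing inside the recess, just behind the front wall: 24 (x) x 36 (y) mm, its top at z = 34 mm; in the box's frame at x = -54, y = 0. Fixed to the box. A small steel striker hangs under the cover's front end and enters it; the latch works by itself, do not touch it.
- cover_hinge (a point): Fixed point on the middle of the cover's hinge axis: in the box's frame x = +60, y = 0, z = 52 mm; axes as the box's. The hinge axis runs along the box's y.
- cover (a joint): Angle of the blue cover, rad: 0 = latched shut, level, top face 55 mm above the bench; grows as it swings up and rearward to a stop at 1.75, past upright. Negative = pressed in, rigid stop near -0.086. Pressed beyond -0.07 from shut, then let go (fingers up at 10 mm/s or more), it springs open to 1.75 in about 3 s. Swung down and pressed beyond -0.07 again, it rises to 0 and stays latched.
- cover_press (a point): Centre of the white mark (26 mm across) on the cover's upper (outer) face, where it is pressed; 106 mm from the hinge axis, moves with the cover. Axes: x towards the hinge, y along it, z out of the outer face. About 1.5 N here holds it down, 0.6 N more per rad/s (damper); press slower than 0.15 m/s. Opening, it follows the fingers up and leans on them until they clear it; shut it 2 s or more after it opened.
- cover_edge (a point): Middle of the cover's front end, 124 mm from the hinge axis, half-way through its thickness; moves with the cover, axes as cover_press. The cover is a plate 92 mm wide, 5 mm thick, from 6 to 124 mm from the hinge axis, centred on it in thickness. Fully open, this edge is 174 mm above the bench and 22 mm behind the hinge axis: to shut it, push its outer face from behind, over and down.
- button (a joint): Travel of the green button in m: 0 = out, 0.006 = fully in. Goes down with about 3 N and stays where it is pushed.
- button_top (a point): Centre of the top of the green button (30 mm across), 34 mm above the bench when out; in the box's frame at x = -2, y = 0. Moves with the button. Covered while the cover is shut.
- lens_mount: Black round lens mount, 21 x 36 x 31 mm high, stands loose beside the box; leave it alone. Origin at the centre of its underside, z up.
- vial: Amber glass vial with a screw cap, 23 mm across, 52 mm high, stands loose beside the box; leave it alone. Origin at the centre of its underside, z up.
- post_stub: Bare steel optical post, 13 mm across, 50 mm high, stands loose beside the box; leave it alone. Origin at the centre of its underside, z up.

How it is judged (in metres and radians):
On the way, in this order (a step that is already met when the one before it is completed fails the run):
1. the shut cover is pressed in (value of joint cover below -0.05 rad), for 0.02 s.
2. the cover has sprung open (value of joint cover above 1.2 rad), for 0.2 s.
3. the button is pushed in with the cover open (value of joint button above 0.0045 m and value of joint cover above 0.8 rad), for 0.1 s.
At the end, for the whole second after the job is handed in: The cover is latched shut by itself (joint cover between -0.012 and 0.02 rad, at rest) and the button is in (more than 4.5 of its 6 mm) (value of joint cover between -0.012 and 0.02 rad and velocity of joint cover between -0.05 and 0.05 rad/s and value of joint button above 0.0045 m); the robot touches nothing.
It fails at once if the lens mount is shifted more than 15 mm, lifted or tipped (distance of lens_mount from where it was at the start of the episode above 0.015 m or angle between lens_mount's own z axis and vertical above 0.35 rad).
It fails at once if the amber vial is shifted more than 15 mm, lifted or tipped (distance of vial from where it was at the start of the episode above 0.015 m or angle between vial's own z axis and vertical above 0.35 rad).
It fails at once if the steel post is shifted more than 15 mm, lifted or tipped (distance of post_stub from where it was at the start of the episode above 0.015 m or angle between post_stub's own z axis and vertical above 0.35 rad).
It fails at once if the cover is pinched between the fingers (z of the grasp point in the frame of cover_press between -0.0065 and 0.0005 m and x of the grasp point in the frame of cover_press between -0.018 and 0.1 m and y of the grasp point in the frame of cover_press between -0.046 and 0.046 m).
It fails at once if the button is pinched between the fingers (z of the grasp point in the frame of button_top below -0.001 m and horizontal distance between the grasp point and button_top below 0.014 m).
It also fails if it takes over 51 s, if anything falls off the work surface, if the arm or the gripper's body presses on something with over 40 N, if the wrist force passes 120 N, or if a joint passes its speed limit or range.

## Working session

There is one attempt and no reset: what is moved stays moved. The work goes in short steps, Python scripts to look and compute and a tool call to move; the robot and the scene stay as the last step left them, time stands still between calls to the robot, and variables do not carry over. Pictures are saved under pics/ and viewed, about 8 in all and at most 12, crops included, and the job is handed in when it is done.

Besides the shell and the picture viewer there is one more tool, called after ">>>" as name(argument=value, ...), one argument or row to a line, values as JSON. carry_out: Moves the arm, as the interface text tells. Its arguments: {"type":"object","properties":{"moves":{"type":"array"},"squeeze":{"type":"number"}},"required":["moves"]}

```bash
mkdir -p pics; cat > h.py <<'E'
import numpy as np, cv2
from plant import r
def cam(n):
    p=r.camera_params(n); R=cv2.Rodrigues(np.array(p["rvec"],float))[0]
    return np.array(p["K"],float),R,np.array(p["tvec"],float).ravel()
def ray(n,uv,z):
    K,R,t=cam(n); d=R.T@np.linalg.solve(K,[uv[0],uv[1],1]); c=-R.T@t
    return c+d*(z-c[2])/d[2]
def proj(n,P):
    K,R,t=cam(n); q=K@(R@np.array(P,float)+t); return q[:2]/q[2]
E
python3 - <<'E'
from h import *
s=r.get_state(); print(s, r.tcp_to_grasp)
a=r.capture("top"); b=r.capture("side")
cv2.imwrite("pics/top.png",a); cv2.imwrite("pics/side.png",b)
for n in("top","side"):
    K,R,t=cam(n); print(n,-R.T@t,R[2],K[0,0])
m=cv2.inRange(cv2.cvtColor(a,cv2.COLOR_BGR2HSV),(95,90,40),(130,255,255))
for c in cv2.findContours(m,cv2.RETR_EXTERNAL,2)[0]:
    if cv2.contourArea(c)>150:
        bx=cv2.boxPoints(cv2.minAreaRect(c)); print(cv2.contourArea(c),bx.tolist(),[ray("top",p,.055).round(4).tolist() for p in bx])
E
```

```text
{'time_s': 0.0, 'joints': array([-5.87207950e+01,  2.05913900e+01,  6.32218725e-01, -1.89847518e-02,
       -7.01366950e+01, -1.65062429e+01]), 'qd': array([ 0.00286832,  0.00644646,  0.05113991, -0.00198915, -0.01335032,
       -0.03008367]), 'joint_torque': array([-1.02944472e-03, -5.82719135e+01,  2.93062520e+01,  6.99750960e+00,
        7.18108247e-03, -1.74042757e-04]), 'tcp_pos': array([ 0.17194319, -0.6522094 ,  0.22561497]), 'eef_rot': array([ 95.96204285,  89.90248608, 110.72853935]), 'contact_force': array([ 0.28780103,  0.06526016, -0.6420087 ]), 'moment': array([ 0.0407904 , -0.01380041, -0.00965977]), 'gripper_width': 0.08749651078737414} 0.0188
top [0.37842165 0.20990209 0.93009822] [ 1.96762863e-01  2.84458566e-04 -9.80451067e-01] 490.0187225803919
side [ 0.51062386 -0.56782761  0.46053323] [ 0.01184759  0.88721337 -0.46120719] 457.3390009907784
3294.0 [[229.8770751953125, 194.6475372314453], [281.2705078125, 189.9754180908203], [287.5491943359375, 259.04095458984375], [236.15576171875, 263.71307373046875]] [[0.5577, 0.2511, 0.055], [0.5681, 0.1575, 0.055], [0.4428, 0.1455, 0.055], [0.4329, 0.2366, 0.055]]
```

View pics/top.png

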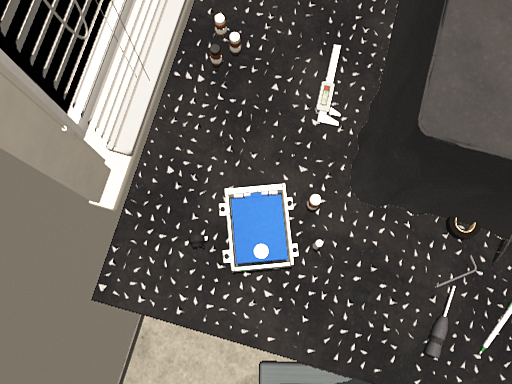

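View pics/side.png

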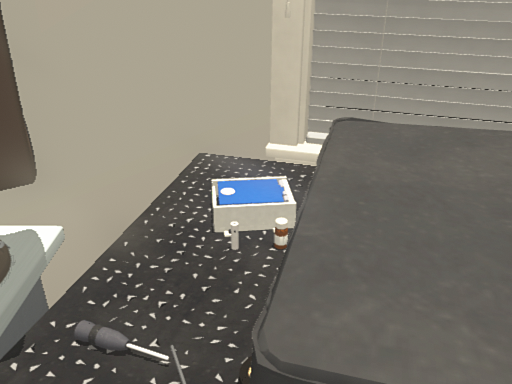

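```bash
python3 - <<'E'
from h import *
from scipy.spatial.transform import Rotation as Ro
a=cv2.imread("pics/top.png"); hsv=cv2.cvtColor(a,cv2.COLOR_BGR2HSV)
m=cv2.inRange(hsv,(0,0,170),(180,60,255))[235:262,250:273]
M=cv2.moments(m[5:25,:22],True); print("mark",M["m00"],ray("top",(250+M["m10"]/M["m00"],240+M["m01"]/M["m00"]),.055))
s=r.get_state(); Rm=Ro.from_euler("xyz",s["eef_rot"],degrees=True).as_matrix(); print(Rm.round(3))
def tri(ut,us):
    A=[];b=[]
    for n,u in(("top",ut),("side",us)):
        K,R,t=cam(n);P=K@np.c_[R,t]
        for i in(0,1):A.append(P[i]-u[i]*P[2])
    A=np.array(A);x,res,_,_=np.linalg.lstsq(A[:,:3],-A[:,3],rcond=None);return x.round(3),res
print("black top corner",tri((422,132),(335,127)))
print("sill corner",tri((100,205),(267,155)))
print("black base",ray("top",(360,200),0),"sofa lower edge",ray("top",(430,210),0))
for n,u,z in(("vial",(315,202),.05),("post",(319,244),.05),("lens",(198,241),.03)):print(n,ray("top",u,z))
E
```

```text
mark 186.0 [0.45665995 0.19318188 0.055     ]
[[-0.001 -0.255  0.967]
 [ 0.001  0.967  0.255]
 [-1.     0.002 -0.   ]]
black top corner (array([ 0.61 , -0.03 ,  0.264]), array([0.69620863]))
sill corner (array([ 0.542,  0.506, -0.009]), array([5.18224717]))
black base [0.5630626  0.00170029 0.        ] sofa lower edge [ 0.5459258  -0.13284391  0.        ]
vial [0.54787354 0.0953355  0.05      ]
post [0.47111593 0.08869414 0.05      ]
lens [0.47466519 0.30855442 0.03      ]
```

>>> carry_out(
  moves=[
    [18,35,3,0,0,-0.03,0],
    [37,70,6,0,0,-0.06,0],
    [56,105,10,0,0,-0.09,0],
    [75,140,14,0,0,-0.12,0],
    [94,175,20,0,0,-0.15,0],
  ],
  squeeze=10,
)

```text
time_s: 0.6
tcp_pos: [0.2663, -0.476, 0.2461]
eef_rot: [120.2, 89.9, 126.3]
contact_force: [0.2, 0.2, 0.4]
gripper_width: 0.0533
```

>>> carry_out(
  moves=[
    [20,36,0,0,0,0,0],
    [40,72,0,0,0,0,0],
    [60,108,0,0,0,0,0],
    [80,144,0,0,0,0,0],
    [95,180,0,0,0,0,0],
  ],
)

```text
time_s: 1.1
tcp_pos: [0.3617, -0.2961, 0.2464]
eef_rot: [77.3, 90.0, 83.5]
contact_force: [1.4, 0.1, 0.1]
gripper_width: 0.013
```

>>> carry_out(
  moves=[
    [10,40,0,0,0,0,0],
    [20,80,0,0,0,0,0],
    [28,120,0,0,0,0,0],
    [35,160,0,0,0,0,0],
    [42,200,0,0,0,0,0],
  ],
)

```text
time_s: 1.6
tcp_pos: [0.4028, -0.0961, 0.2465]
eef_rot: [36.1, 90.0, 42.3]
contact_force: [1.4, -0.1, 0.2]
gripper_width: 0.0007
```

>>> carry_out(
  moves=[
    [8,45,0,0,0,0,0],
    [16,90,0,0,0,0,0],
    [24,135,0,0,0,0,0],
    [32,180,0,0,0,0,0],
    [40,220,0,0,0,0,0],
  ],
)

```text
time_s: 2.1
tcp_pos: [0.4428, 0.1245, 0.2466]
eef_rot: [55.7, 90.0, 61.9]
contact_force: [1.2, -0.2, 0.1]
gripper_width: 0.0001
```

>>> carry_out(
  moves=[
    [5,35,-10,0,0,0,0],
    [14,69,-20,0,0,0,0],
    [14,69,-20,0,0,0,0],
  ],
)

```text
time_s: 2.4
tcp_pos: [0.4571, 0.1942, 0.2246]
eef_rot: [-149.4, 89.9, -143.1]
contact_force: [-0.4, -1.1, -1.1]
gripper_width: 0.0005
```

```bash
python3 - <<'E'
from h import *
from scipy.spatial.transform import Rotation as Ro
s=r.get_state(); print(s["time_s"],s["tcp_pos"],s["contact_force"]); Rm=Ro.from_euler("xyz",s["eef_rot"],degrees=True).as_matrix(); print(Rm.round(3))
K,R,t=cam("wrist"); print(-R.T@t,R[2])
import pickle; pickle.dump((K,R,t),open("w1.pkl","wb"))
a=r.capture("wrist"); cv2.imwrite("pics/w1.png",a)
print("tcp px",proj("wrist",s["tcp_pos"]),"mark px",proj("wrist",(.4567,.1932,.055)))
m=cv2.inRange(cv2.cvtColor(a,cv2.COLOR_BGR2HSV),(95,90,40),(130,255,255))
for c in cv2.findContours(m,cv2.RETR_EXTERNAL,2)[0]:
    if cv2.contourArea(c)>2000:
        bx=cv2.boxPoints(cv2.minAreaRect(c)); print(cv2.contourArea(c),bx.round().tolist(),[ray("wrist",p,.055).round(4).tolist() for p in bx])
E
```

```text
2.4 [0.45709273 0.19415193 0.22457473] [-0.44611702 -1.13571007 -1.14249672]
[[-0.002 -0.11   0.994]
 [-0.002  0.994  0.11 ]
 [-1.    -0.001 -0.002]]
[0.37626212 0.18533597 0.38266182] [ 0.2970473   0.03127394 -0.95435048]
tcp px [259.02878958 245.03476694] mark px [257.0843942  173.03345678]
6032.5 [[215.0, 156.0], [297.0, 156.0], [297.0, 257.0], [215.0, 257.0]] [[0.4428, 0.1458, 0.055], [0.4331, 0.2341, 0.055], [0.5547, 0.2524, 0.055], [0.5656, 0.1543, 0.055]]
```

View pics/w1.png

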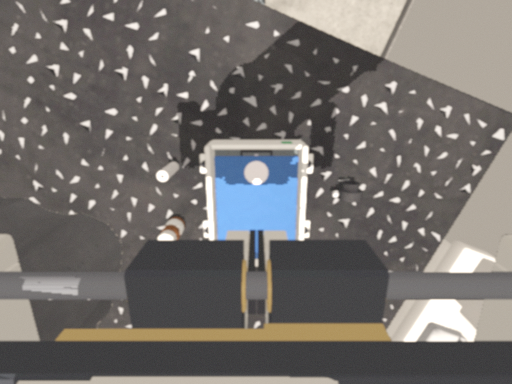

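>>> carry_out(
  moves=[
    [0,0,-40,0,0,0,0],
    [0,0,-80,0,0,0,0],
    [0,0,-120,0,0,0,0],
    [0,0,-150,0,0,0,0],
    [0,0,-162,0,0,0,0],
  ],
)

```text
time_s: 2.95
tcp_pos: [0.4554, 0.1891, 0.062]
eef_rot: [-147.0, 89.7, -140.9]
contact_force: [1.0, 0.6, 0.1]
gripper_width: 0.0001
```

>>> carry_out(
  moves=[
    [0,0,-4,0,0,0,0],
    [0,0,-8,0,0,0,0],
    [0,0,-12,0,0,0,0],
    [0,0,-15,0,0,0,0],
    [0,0,-15,0,0,0,0],
  ],
)

```text
time_s: 3.45
tcp_pos: [0.4574, 0.1915, 0.0499]
eef_rot: [33.1, 89.9, 39.2]
contact_force: [-0.4, -0.2, 1.2]
gripper_width: 0.0004
```

>>> carry_out(
  moves=[
    [0,0,-2,0,0,0,0],
    [0,0,-3,0,0,0,0],
    [0,0,-3,0,0,0,0],
  ],
)

```text
time_s: 3.75
tcp_pos: [0.4573, 0.1916, 0.0467]
eef_rot: [34.5, 90.0, 40.7]
contact_force: [1.2, 0.8, 0.4]
gripper_width: 0.0009
```

>>> carry_out(
  moves=[
    [0,0,-1.5,0,0,0,0],
    [0,0,-3,0,0,0,0],
    [0,0,-3,0,0,0,0],
  ],
)

```text
time_s: 4.05
tcp_pos: [0.4576, 0.1917, 0.0457]
eef_rot: [10.9, 89.9, 17.1]
contact_force: [-8.0, -2.9, 27.2]
gripper_width: 0.0001
```

>>> carry_out(
  moves=[
    [0,0,10,0,0,0,0],
    [-5,0,45,0,0,0,0],
    [-10,0,90,0,0,0,0],
    [-15,0,135,0,0,0,0],
    [-15,0,180,0,0,0,0],
  ],
)

```text
time_s: 4.55
tcp_pos: [0.441, 0.1909, 0.2253]
eef_rot: [176.1, 90.0, -177.7]
contact_force: [1.1, 0.5, 0.4]
gripper_width: 0.0005
```

>>> carry_out(
  moves=[
    [0,0,15,0,0,0,0],
    [0,0,15,0,0,0,0],
    [0,0,15,0,0,0,0],
    [0,0,15,0,0,0,0],
    [0,0,15,0,0,0,0],
  ],
)

```text
time_s: 5.05
tcp_pos: [0.4416, 0.1909, 0.2372]
eef_rot: [-144.5, 89.9, -138.3]
contact_force: [-0.5, -0.3, 0.5]
gripper_width: 0.0001
```

>>> carry_out(
  moves=[
    [0,0,0,0,0,0,0],
    [0,0,0,0,0,0,0],
    [0,0,0,0,0,0,0],
    [0,0,0,0,0,0,0],
    [0,0,0,0,0,0,0],
  ],
)

```text
time_s: 5.55
tcp_pos: [0.4421, 0.1913, 0.2386]
eef_rot: [56.9, 90.0, 63.0]
contact_force: [0.9, -0.2, 0.6]
gripper_width: 0.0007
```

>>> carry_out(
  moves=[
    [0,0,0,0,0,0,0],
    [0,0,0,0,0,0,0],
    [0,0,0,0,0,0,0],
    [0,0,0,0,0,0,0],
    [0,0,0,0,0,0,0],
  ],
)

```text
time_s: 6.05
tcp_pos: [0.4421, 0.1913, 0.2386]
eef_rot: [3.8, 90.0, 10.0]
contact_force: [-0.3, 0.3, 0.1]
gripper_width: 0.0002
```

>>> carry_out(
  moves=[
    [0,0,0,0,0,0,0],
    [0,0,0,0,0,0,0],
    [0,0,0,0,0,0,0],
    [0,0,0,0,0,0,0],
    [0,0,0,0,0,0,0],
  ],
)

```text
time_s: 6.55
tcp_pos: [0.4421, 0.1913, 0.2386]
eef_rot: [-134.6, 90.0, -128.5]
contact_force: [0.1, -0.6, 0.7]
gripper_width: 0.0001
```

>>> carry_out(
  moves=[
    [0,0,0,0,0,0,0],
    [0,0,0,0,0,0,0],
    [0,0,0,0,0,0,0],
    [0,0,0,0,0,0,0],
    [0,0,0,0,0,0,0],
  ],
)

```text
time_s: 7.05
tcp_pos: [0.4421, 0.1913, 0.2385]
eef_rot: [155.9, 90.0, 162.1]
contact_force: [-0.5, -0.5, -0.1]
gripper_width: 0.0007
```

>>> carry_out(
  moves=[
    [0,0,0,0,0,0,0],
    [0,0,0,0,0,0,0],
    [0,0,0,0,0,0,0],
    [0,0,0,0,0,0,0],
    [0,0,0,0,0,0,0],
  ],
)

```text
time_s: 7.55
tcp_pos: [0.4421, 0.1913, 0.2386]
eef_rot: [76.8, 90.0, 83.0]
contact_force: [-0.1, -0.1, -0.7]
gripper_width: 0.0006
```

```bash
python3 - <<'E'
from h import *
a=r.capture("side"); w=r.capture("wrist")
s=r.get_state(); print(s["time_s"],s["tcp_pos"],s["contact_force"])
cv2.imwrite("pics/s2.png",np.hstack([cv2.resize(a[80:300,130:380],None,fx=1.55,fy=1.55),cv2.resize(w,(512,384))[:341,80:480]]))
m=cv2.inRange(cv2.cvtColor(w,cv2.COLOR_BGR2HSV),(40,80,40),(85,255,255))
for c in cv2.findContours(m,cv2.RETR_EXTERNAL,2)[0]:
    if cv2.contourArea(c)>60:
        M=cv2.moments(c);u=(M["m10"]/M["m00"],M["m01"]/M["m00"]);print(cv2.contourArea(c),u,ray("wrist",u,.034))
mk=np.array([.4567,.1932]);ex=np.array([np.cos(.108),np.sin(.108)]);print("button pred",mk+.044*ex,"hinge",mk+.106*ex)
E
```

```text
7.65 [0.44206116 0.19132195 0.23855666] [-0.78450163  0.5148065   0.36291841]
302.0 (256.73233995584985, 209.13576158940398) [0.49771725 0.19788359 0.034     ]
button pred [0.50044364 0.19794277] hinge [0.56208241 0.20462576]
```

View pics/s2.png

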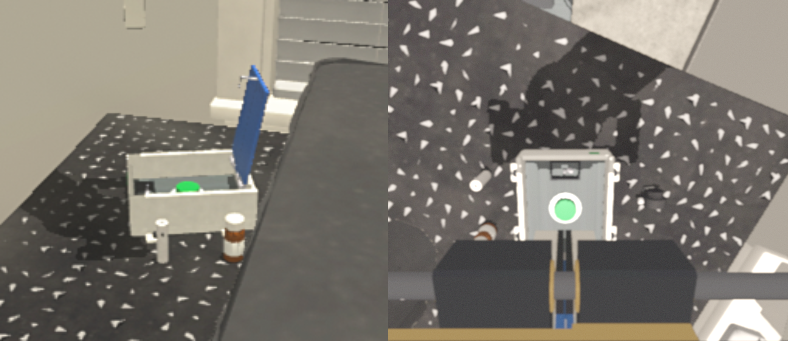

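>>> carry_out(
  moves=[
    [25,3,-20,0,0,0,0],
    [53,6,-50,0,0,0,0],
    [53,6,-90,0,0,0,0],
    [53,6,-130,0,0,0,0],
    [53,6,-165,0,0,0,0],
  ],
)

```text
time_s: 8.15
tcp_pos: [0.4948, 0.1969, 0.0716]
eef_rot: [-154.5, 90.0, -148.3]
contact_force: [0.4, -0.2, -0.1]
gripper_width: 0.0003
```

>>> carry_out(
  moves=[
    [0,0,-15,0,0,0,0],
    [0,0,-28,0,0,0,0],
    [0,0,-36,0,0,0,0],
    [0,0,-43,0,0,0,0],
    [0,0,-43,0,0,0,0],
  ],
)

```text
time_s: 8.65
tcp_pos: [0.495, 0.1973, 0.0301]
eef_rot: [-143.2, 90.0, -137.0]
contact_force: [0.5, 0.6, -0.1]
gripper_width: 0.0001
```

>>> carry_out(
  moves=[
    [0,0,-2,0,0,0,0],
    [0,0,-4,0,0,0,0],
    [0,0,-4,0,0,0,0],
  ],
)

```text
time_s: 8.95
tcp_pos: [0.4956, 0.1977, 0.0281]
eef_rot: [23.9, 89.9, 30.1]
contact_force: [-3.5, -1.3, 10.3]
gripper_width: 0.0006
```

>>> carry_out(
  moves=[
    [0,0,-1.5,0,0,0,0],
    [0,0,-1.5,0,0,0,0],
    [0,0,-1.5,0,0,0,0],
  ],
)

```text
time_s: 9.25
tcp_pos: [0.4957, 0.1977, 0.0277]
eef_rot: [22.3, 89.9, 28.5]
contact_force: [-8.6, -1.4, 23.8]
gripper_width: 0.0004
```

>>> carry_out(
  moves=[
    [0,0,20,0,0,0,0],
    [0,0,60,0,0,0,0],
    [-10,0,105,0,0,0,0],
    [-10,0,150,0,0,0,0],
    [-10,0,195,0,0,0,0],
  ],
)

```text
time_s: 9.75
tcp_pos: [0.4847, 0.1972, 0.2227]
eef_rot: [39.2, 89.9, 45.4]
contact_force: [0.8, 0.6, -0.1]
gripper_width: 0.0004
```

```bash
python3 - <<'E'
from h import *
mk=np.array([.4567,.1932]);ex=np.array([np.cos(.108),np.sin(.108)]);H=mk+.106*ex
print(r.get_state()["tcp_pos"])
for th in(1.75,1.57,1.4,1.2,1.0,.8,.6,.4,.2,0.05,-.086):
    rho=.106 if th<1.5 else .095
    x=-rho*np.cos(th)+(.0025+.0095*max(np.sin(th),0))*np.sin(th); z=.052+rho*np.sin(th)+(.0025+.0095*max(np.sin(th),0))*np.cos(th)
    print(th,((H+x*ex)*1e3).round(),round(z*1e3,1))
E
```

```text
[0.48467544 0.19716692 0.22266239]
1.75 [591. 208.] 143.4
1.57 [574. 206.] 147.0
1.4 [556. 204.] 158.5
1.2 [534. 202.] 154.9
1.0 [514. 199.] 146.9
0.8 [495. 197.] 134.5
0.6 [480. 196.] 118.3
0.4 [467. 194.] 99.0
0.2 [460. 194.] 77.4
0.05 [457. 193.] 60.3
-0.086 [457. 193.] 45.4
```

>>> carry_out(
  moves=[
    [25,2,12,0,0,0,0],
    [60,6,15,0,0,0,0],
    [100,10,15,0,0,0,0],
    [140,14,15,0,0,0,0],
    [145,14,5,0,0,0,0],
  ],
)

```text
time_s: 10.25
tcp_pos: [0.634, 0.2117, 0.2252]
eef_rot: [4.7, 89.9, 10.8]
contact_force: [-0.8, -0.4, -0.9]
gripper_width: 0.0002
```

>>> carry_out(
  moves=[
    [0,0,-30,0,0,0,0],
    [0,0,-60,0,0,0,0],
    [0,0,-83,0,0,0,0],
    [0,0,-83,0,0,0,0],
  ],
)

```text
time_s: 10.65
tcp_pos: [0.6278, 0.2103, 0.1386]
eef_rot: [-161.0, 89.7, -154.9]
contact_force: [0.2, 0.0, 0.1]
gripper_width: 0.0005
```

```bash
python3 - <<'E'
from h import *
a=r.capture("side"); s=r.get_state(); print(s["time_s"],s["tcp_pos"],s["contact_force"])
cv2.imwrite("pics/s3.png",cv2.resize(a[40:260,150:420],None,fx=2.4,fy=2.4))
E
```

```text
10.7 [0.62917849 0.21080073 0.14104763] [ 1.22836736 -0.35388884  0.38699139]
```

View pics/s3.png

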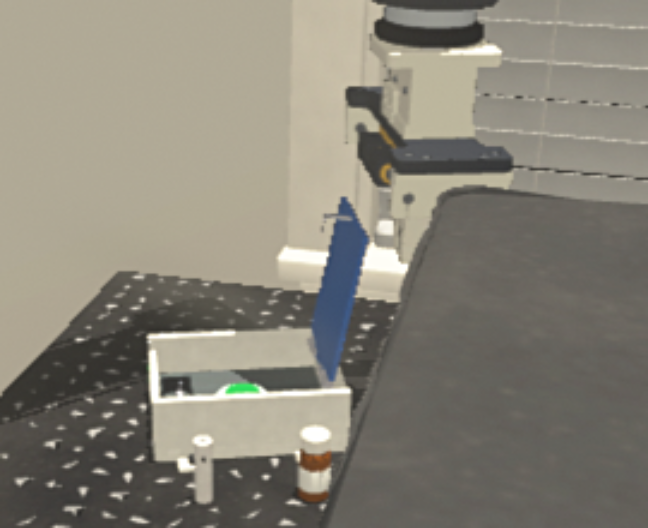

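>>> carry_out(
  moves=[
    [-14,-1,0,0,0,0,0],
    [-26,-2,1,0,0,0,0],
    [-36,-3,2,0,0,0,0],
    [-46,-4,4,0,0,0,0],
    [-56,-5,6,0,0,0,0],
  ],
)

```text
time_s: 11.2
tcp_pos: [0.5736, 0.2065, 0.149]
eef_rot: [26.6, 89.9, 32.8]
contact_force: [0.9, -0.5, -1.1]
gripper_width: 0.0005
```

>>> carry_out(
  moves=[
    [-9,-1,3,0,0,0,0],
    [-18,-2,5,0,0,0,0],
    [-28,-3,6,0,0,0,0],
    [-39,-4,6,0,0,0,0],
    [-49,-5,3,0,0,0,0],
  ],
)

```text
time_s: 11.7
tcp_pos: [0.5244, 0.2013, 0.1513]
eef_rot: [26.2, 90.0, 32.4]
contact_force: [0.2, 0.7, -0.1]
gripper_width: 0.0003
```

```bash
python3 - <<'E'
from h import *
a=r.capture("side"); s=r.get_state(); print(s["time_s"],s["tcp_pos"],s["contact_force"])
cv2.imwrite("pics/s4.png",cv2.resize(a[40:260,150:420],None,fx=2.4,fy=2.4))
E
```

```text
11.75 [0.52259116 0.20075799 0.15048923] [-2.26976987 -0.64828504 -1.85310369]
```

View pics/s4.png

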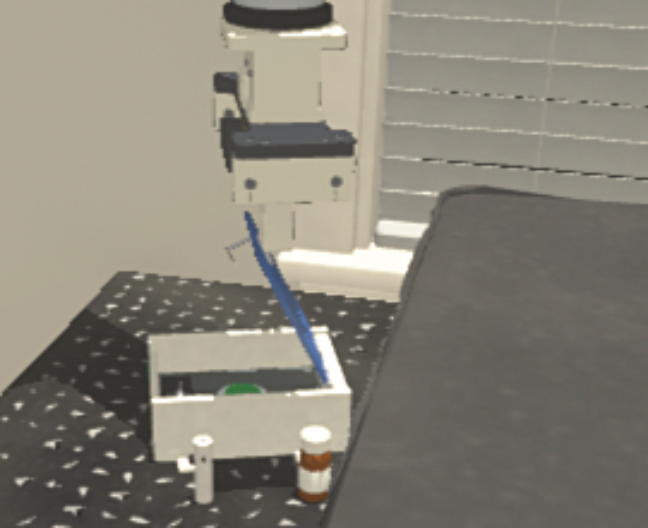

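>>> carry_out(
  moves=[
    [-9,-1,-4,0,0,0,0],
    [-19,-2,-9.5,0,0,0,0],
    [-28,-3,-16.5,0,0,0,0],
    [-36,-4,-24,0,0,0,0],
    [-43,-5,-33,0,0,0,0],
  ],
)

```text
time_s: 12.25
tcp_pos: [0.4813, 0.1963, 0.1174]
eef_rot: [118.3, 90.0, 124.5]
contact_force: [0.2, 1.8, 1.8]
gripper_width: 0.0005
```

>>> carry_out(
  moves=[
    [-6,0,-9,0,0,0,0],
    [-12,-1,-18,0,0,0,0],
    [-16,-1,-29,0,0,0,0],
    [-19,-1,-40,0,0,0,0],
    [-21,-2,-51,0,0,0,0],
  ],
)

```text
time_s: 12.75
tcp_pos: [0.4607, 0.1943, 0.066]
eef_rot: [-175.8, 90.0, -169.6]
contact_force: [0.7, 0.6, 0.7]
gripper_width: 0.0008
```

>>> carry_out(
  moves=[
    [-1,0,-7,0,0,0,0],
    [-1,0,-12,0,0,0,0],
    [-1,0,-16,0,0,0,0],
    [-1,0,-20,0,0,0,0],
    [-1,0,-20,0,0,0,0],
  ],
)

```text
time_s: 13.25
tcp_pos: [0.4601, 0.1942, 0.0468]
eef_rot: [-131.2, 90.0, -125.0]
contact_force: [-0.3, -1.0, 1.2]
gripper_width: 0.0003
```

>>> carry_out(
  moves=[
    [0,0,-1.5,0,0,0,0],
    [-1,0,-3,0,0,0,0],
    [-1,0,-3,0,0,0,0],
  ],
)

```text
time_s: 13.55
tcp_pos: [0.4602, 0.1944, 0.0461]
eef_rot: [2.7, 89.9, 8.9]
contact_force: [-3.7, -5.4, 21.0]
gripper_width: 0.0002
```

>>> carry_out(
  moves=[
    [0,0,4,0,0,0,0],
    [0,0,10,0,0,0,0],
    [0,0,20,0,0,0,0],
    [0,0,50,0,0,0,0],
    [-5,0,90,0,0,0,0],
  ],
)

```text
time_s: 14.05
tcp_pos: [0.4533, 0.1936, 0.134]
eef_rot: [-144.7, 89.8, -138.6]
contact_force: [1.6, 0.9, 0.2]
gripper_width: 0.0008
```

>>> carry_out(
  moves=[
    [-5,0,40,0,0,0,0],
    [-10,0,80,0,0,0,0],
    [-15,0,100,0,0,0,0],
    [-15,0,100,0,0,0,0],
    [-15,0,100,0,0,0,0],
  ],
)

```text
time_s: 14.55
tcp_pos: [0.4388, 0.1944, 0.2346]
eef_rot: [58.3, 89.9, 64.5]
contact_force: [-0.8, -0.0, -0.7]
gripper_width: 0.0002
```

>>> carry_out(
  moves=[
    [0,0,0,0,0,0,0],
    [0,0,0,0,0,0,0],
    [0,0,0,0,0,0,0],
    [0,0,0,0,0,0,0],
    [0,0,0,0,0,0,0],
  ],
)

```text
time_s: 15.05
tcp_pos: [0.439, 0.1943, 0.2337]
eef_rot: [-140.1, 90.0, -133.9]
contact_force: [-0.2, -0.4, -0.0]
gripper_width: 0.0007
```

```bash
python3 - <<'E'
from h import *
a=r.capture("side"); w=r.capture("wrist"); s=r.get_state(); print(s["time_s"],s["tcp_pos"],s["contact_force"])
cv2.imwrite("pics/s5.png",np.hstack([cv2.resize(a[80:300,130:380],None,fx=1.55,fy=1.55),w[:341,80:480]]))
E
```

```text
15.15 [0.43907241 0.19431829 0.23390975] [ 0.69176206 -0.76949218 -0.1711439 ]
```

View pics/s5.png

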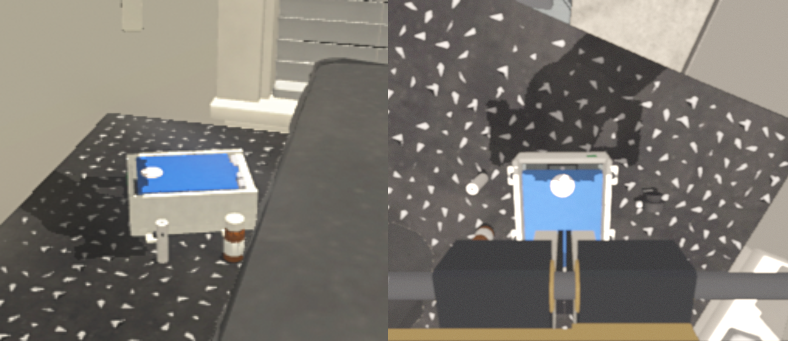

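The cover is shut and level more than a second after I let go, with the white mark at (562,186) in the wrist half of the picture. The lens mount, vial and post stand where they were, and the arm is clear.

```bash
python3 -c "
from plant import r; print(r.close_job())"
```

```text
the job is handed in; nothing more can be done
None
```

The laser shutter is armed and the job is handed in, about 15 s into the 51 s allowed; no verdict is reported.

- **Opening:** I pressed the white mark down to its stop (27 N, tip at z ≈ 46 mm). When I lifted the fingers, the cover sprang fully open, and a picture confirmed it.
- **Button:** I pushed it in with the cover open until it bottomed (24 N, tip at z ≈ 28 mm, which is its fully-in height). Its 6 mm travel was not measured any other way.
- **Shutting:** I pushed the cover from behind, over and down, and pressed it to the stop again (21 N).
- **Last check:** over 1 s after I let go, the side and wrist pictures show the cover level and shut, and the arm clear of the box. The lens mount, vial and post look unmoved by eye; I did not measure their positions again.

No check failed. On both cover presses the first push gave almost no force, so I pressed about 3 mm further the first time it shut and up to 6 mm further on opening to reach the stop.

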